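# Sort the washed mould parts and offer the insert up to its pocket

### The job

The mould parts on the steel tray are back from the wash mixed up: put the pin in the bin that has pins in it and the bush in the bin that has bushes. Offer the rectangular insert up to its pocket in the plate clamped in the vice, for a look at the faces before it goes in: carry it over what stands between, and finish still holding it in the gripper, still and level with its heels up, lined up to drop straight in, and about 5 mm clear above the plate. The insert must never touch the plate or the vice, and the burr stand, nozzle stand and wire brush stay where they are.

Things in the scene. Friction and masses are not known exactly. Their poses are not given: they have to be found in the camera images.
- tray: Flat open steel washing tray lined with dark rubber, fixed, 250 (x) by 340 (y) mm, floor 3 mm thick, lip 10 mm high above the bench and 3 mm thick. Origin: centre of its underside. The insert, bush and pin start on its floor in any order along y, 75 mm or more apart; open the fingers to 50 mm or less to clear the neighbours.
- insert: Steel mould insert, standing on the tray heels up: body 40 (x) by 24 (y) by 36 (z) mm, with a 5 mm heel, 6 mm thick, at the top of each short end (50 mm long there); two small dark holes in the top. 0.27 kg. Origin: centre of its underside; x along the length, z up. Same after a half turn about z. Grip across the plain 24 mm sides (along y), flat over the full height.
- bush: Flanged steel guide bush, standing on its flange: flange 36 mm diameter and 6 mm thick, body 28 mm diameter above it, 34 mm tall in all, 16 mm bore. About 0.12 kg. Origin: centre of its underside on the bush axis; z up.
- pin: Steel ejector pin lying on the tray: shank 12 mm diameter, 80 mm long in all, with a flat-sided head 18 mm wide (y), 12 mm high and 5 mm thick at its -x end, so that it does not roll. About 75 g. Origin: underside of the shank, mid-length; x along the shank, z up; the shank's axis is 6 mm above the origin.
- pin_bin: Light grey open plastic bin, fixed, 120 (x) by 100 (y) by 50 (z) mm outside, walls and floor 2 mm. Origin: centre of its underside; x and y along its sides, z up. Two pins like the loose one lie fixed in it along y, against its +x wall, taking up x = 20 to 58 mm, 14 mm high; the rest is free. Same bin as the other; the two may change places.
- bush_bin: Light grey open plastic bin, fixed, 120 (x) by 100 (y) by 50 (z) mm outside, walls and floor 2 mm. Origin: centre of its underside; x and y along its sides, z up. Two bushes like the loose one stand fixed in it against its +x wall, taking up x = 20 to 58 mm, 36 mm high; the rest of the floor is free.
- vice: Small green cast machine vice, fixed, foot 110 (x) by 190 (y) mm, with its screw and tommy bar reaching 126 mm to +y; jaw tops 68 mm above the bench, bar end 75 mm. A light metal mould plate, 90 (x) by 60 (y) by 26 mm, is clamped between the jaws, its top 74 mm above the bench. Origin: centre of the foot's underside, right below the pocket.
- pocket (a point): Centre of the mouth of the rectangular through pocket in the clamped plate, level with the plate's top face, 74 mm above the bench. Pocket 42 (x) by 26 (y) mm, with 6 mm deep heel recesses that make it 52 mm long at the top: 1 mm of play a side around the insert. Axes as the vice's: x along the pocket, y across it (along the vice screw), z up.
- burr_stand: Loose wooden block 70 (x) by 44 (y) by 36 mm with eight upright burrs and polishing points, 87 mm tall in all; stands between the bins and the vice. Origin: centre of its underside.
- nozzle_stand: Loose magnetic-base stand for a gas nozzle: dark block 50 by 44 by 48 mm, upright post, and a white flat nozzle on an arm reaching 82 mm to its +x; 115 mm tall in all; stands between the bins and the vice. Origin: centre of the block's underside.
- wire_brush: Loose wooden-handled wire brush, 200 mm long along its x, 22 mm wide, 27 mm high, lying beyond the work. Origin: underside, 110 mm from the handle's end.
Not all that is in view belongs to the job. Leave any blue or red look-alike of the insert alone.

How it is judged:
By the outcome, as a careful person would: the job done as asked, in the order asked, and still so for the second after the job is handed in, while the arm keeps its last pose, push and grip.
It also fails if it takes over 66 s, if anything falls off the work surface, if the arm or the gripper's body presses on something with over 40 N, if the wrist force passes 120 N, or if a joint passes its speed limit or range.

### The arm

A 6-joint arm with a two-finger parallel gripper is mounted at the origin on the work surface. World frame = base frame: x ahead of the robot, y to its left, z up, the work surface at z = 0. Lengths are in m, angles in degrees, forces in N, time in s.
With the tool pointing down it reaches from about 0.25 to 0.725 m from the base axis. Payload 9.7 kg.
Tool frame: the origin (TCP) lies between the finger pads; the fingertips stand bot.tcp_to_tips ahead of it and the grasp point (between the pads) lies 11 mm behind it (bot.tcp_to_tips is the distance from the TCP to the fingertips, in m); z points along the fingers, y is the line along which they close (so a half turn about z gives the same grasp; the last joint's range is limited). The gripper opens to 85 mm and grips with 20 to 120 N. Pads are 22 mm wide; open, the fingers measure 114 mm over their backs; the gripper's body (76 mm by 85 mm) begins 54 mm behind the grasp point. The pads swing forward as they close: fully open they stand 13 mm farther back than shut.
Start: joints at [-63.885, 4.979, 10.078, 95.1, 0, 90], TCP at [0.242, -0.494, 0.239] pointing down, gripper open.
Joint ranges: [-179.16, 179.16], [-48.56, 103.87], [-65.8, 70.77], [-126.05, 130.52], [-82.76, 87.17], [-180, 180]. Speed limits (degrees/s): [127.2, 127.2, 147.25, 180, 180, 180].

### API

Orientations are given as [roll, pitch, yaw] about the fixed x, y, z axes, in that order (R = Rz(yaw) Ry(pitch) Rx(roll)).
In Python, from workcell import bot gives the robot as it stands. The module is installed in compiled form; this text tells all that it offers.
- The arm moves only by the tool carry_out, never from a script. Its arguments are lists of equal length, an entry for each row: "linear": the shift along the world's x, y, z normalised to -1 to 1, where 1 is 2 cm, a list of three; "rotation": the turn, a rotation vector about the world's x, y, z normalised to -1 to 1, where 1 is 8 degrees, a list of three; "grip": the closure, from -1 (fully open) to 1 (shut). In form: {"linear": [[tx, ty, tz], ...], "rotation": [[rx, ry, rz], ...], "grip": [grip, ...]}. A call has 1 to 12 rows; each row shifts and turns the commanded pose from where the row before left it; what a row does not reach is not made up. A row lasts 1/10 s, in which the tool goes at most 50 mm and 8.59 degrees, less where a joint would pass 70% of its speed; a pose out of reach is approached as far as the arm can. A call with a number of a shift or a turn outside -1 to 1 is refused whole. A call with a gripper value outside its range is refused whole. The fingers move at their own pace and stop on an object; "grip_force" is the grip in N (left out, the last holds). Time passes only in rows, so rows that do not move let the fingers close. It gives the time, the measured TCP pose, the force, the opening and the grip force at its end, in the units of the state.
- bot.get_obs(): the state, without advancing time (a new reading comes with each control period).
- bot.camera(name): name is "side" or "top" or "wrist"; returns the picture (480x640x3 uint8, blue, green, red); there is no depth.
- bot.camera_model(name): a dict with "fx", "fy", "cx", "cy" (pixels), "camera_from_world" (4x4, takes a point from world to camera coordinates). Camera axes: x right, y up, looking along -z (the intrinsics and any distortion apply to the point x, -y, -z); pixel columns grow to the right and rows downward; lengths in m; the calibration is good to about 2 mm. A picture is of the moment at which its call begins: read the wrist's pose just before it. camera_model takes no time and is no camera call; for the wrist camera it gives the pose at the moment of the call.
- bot.job_done(): hands the job in; it is judged then, once.
The state is a dict: "time": time; "q": joint angles; "qd": joint speeds; "joint_efforts": joint torques, N m; "ee_pos": TCP position; "tcp_rot": TCP orientation; "wrist_force": force on the tool from outside, world axes, zero at the start; "torque": the same for the moment, N m; "opening": finger opening in m; "grasp_force": force on a finger pad.
Only numpy, scipy, OpenCV 4.12 (cv2) and the standard library are available. Lean on these libraries where they do the work, as an engineer would, in place of code of your own. Each camera call takes 0.05 s, during which the arm holds its last target. There are 200 camera calls.

## Working session

There is one attempt and no reset: what is moved stays moved. The work goes in short steps, Python scripts to look and compute and a tool call to move; the robot and the scene stay as the last step left them, time stands still between calls to the robot, and variables do not carry over. Pictures are saved under pics/ and viewed, at most 10 in all, crops included, and the job is handed in when it is done.

Besides the shell and the picture viewer there is one more tool, called as name(argument=value, ...) on one line, values as JSON. carry_out: Moves the arm, as the interface text tells. Its arguments: {"type":"object","properties":{"linear":{"type":"array","items":{"type":"array","items":{"type":"number"}}},"rotation":{"type":"array","items":{"type":"array","items":{"type":"number"}}},"grip":{"type":"array","items":{"type":"number"}},"grip_force":{"type":"number"}},"required":["linear","rotation","grip"]}

```bash
mkdir -p pics; python3 - <<'E'
from workcell import bot
import cv2,numpy as np
o=bot.get_obs();print(o, bot.tcp_to_tips)
for n in("top","side","wrist"):
    im=bot.camera(n);cv2.imwrite(f"pics/{n}0.png",im);m=bot.camera_model(n);print(n,m)
E
```

```text
{'time': 0.0, 'q': array([-6.38836048e+01,  5.00954516e+00,  1.00326900e+01,  9.50996666e+01,
       -5.11170999e-04,  9.00018293e+01]), 'qd': array([-0.0636331 ,  0.09118976,  0.02721599,  0.02049747,  0.02470959,
       -0.04016483]), 'joint_efforts': array([-4.03645909e-04, -5.20392895e+01,  4.64805222e+01,  1.63986871e-02,
        7.50420440e-06, -5.13720693e-06]), 'ee_pos': array([ 0.24200345, -0.49363853,  0.23858219]), 'tcp_rot': array([-1.79923478e+02,  5.13613677e-04,  2.61145665e+01]), 'wrist_force': array([ 0.12903788, -1.22962935,  0.50845314]), 'torque': array([-0.01419784,  0.00353779, -0.0261967 ]), 'grasp_force': 0.0, 'opening': 0.08530465856742134} 0.008
top {'fx': 457.7875288828432, 'fy': 457.7875288828432, 'cx': 322.65491506900963, 'cy': 234.8039869563031, 'camera_from_world': array([[ 0.02035012, -0.99975999, -0.00811362, -0.11546363],
       [ 0.99911781,  0.02003753,  0.03690657, -0.56352477],
       [-0.03673513, -0.00885751,  0.99928578, -1.23723272],
       [ 0.        ,  0.        ,  0.        ,  1.        ]])}
side {'fx': 502.89557264930255, 'fy': 502.89557264930255, 'cx': 311.105538950003, 'cy': 237.25201446580908, 'camera_from_world': array([[ 0.99831464, -0.05609412, -0.01487685, -0.57795845],
       [ 0.05083141,  0.72151693,  0.69052842, -0.00878296],
       [-0.02800068, -0.69012084,  0.72315226, -1.10514374],
       [ 0.        ,  0.        ,  0.        ,  1.        ]])}
wrist {'fx': 416.2261580034594, 'fy': 416.2261580034594, 'cx': 324.75074468591475, 'cy': 234.05344764475961, 'camera_from_world': array([[ 4.40289623e-01, -8.97855609e-01, -5.94104188e-04,
        -5.48321733e-01],
       [ 8.67509545e-01,  4.25578937e-01, -2.57506812e-01,
         3.38937619e-02],
       [ 2.31456774e-01,  1.12862186e-01,  9.66276300e-01,
        -3.77571464e-01],
       [ 0.00000000e+00,  0.00000000e+00,  0.00000000e+00,
         1.00000000e+00]])}
```

View pics/top0.png

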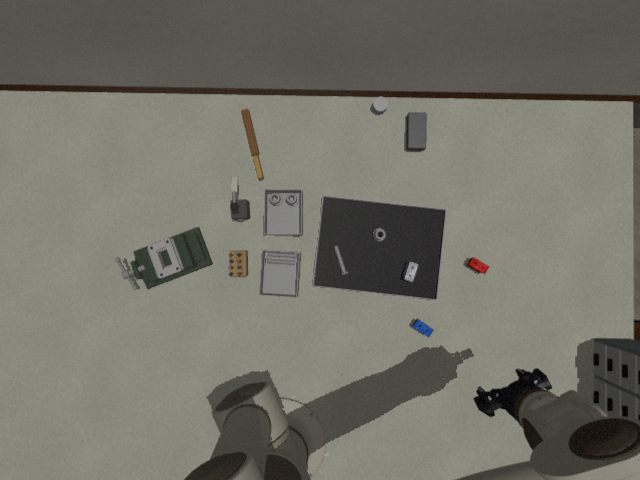

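View pics/side0.png

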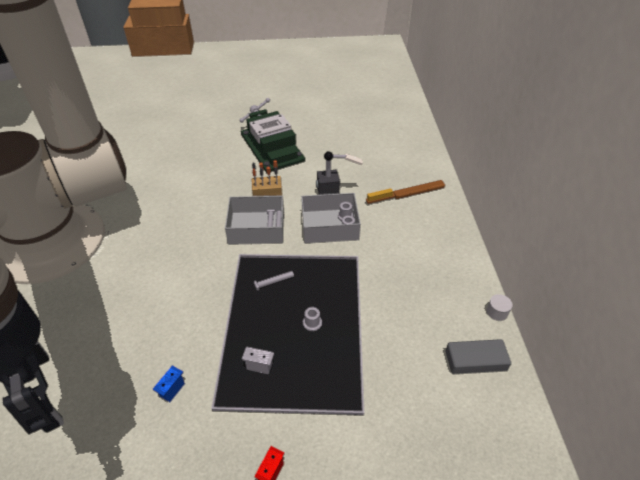

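```bash
cat > h.py <<'E'
import cv2,numpy as np
from workcell import bot
def ray(m,u,v):
    T=np.array(m["camera_from_world"]);R,t=T[:3,:3],T[:3,3]
    d=R.T@np.array([(u-m["cx"])/m["fx"],-(v-m["cy"])/m["fy"],-1.]);return -R.T@t,d
def onz(m,u,v,z):
    c,d=ray(m,u,v);return c+d*(z-c[2])/d[2]
def proj(m,p):
    T=np.array(m["camera_from_world"]);q=T[:3,:3]@np.array(p)+T[:3,3]
    return np.array([m["cx"]+m["fx"]*q[0]/-q[2],m["cy"]-m["fy"]*q[1]/-q[2]])
def blobs(mask,amin,amax=1e9):
    cs,_=cv2.findContours(mask.astype(np.uint8),cv2.RETR_EXTERNAL,cv2.CHAIN_APPROX_NONE)
    return [c for c in cs if amin<cv2.contourArea(c)<amax]
def rect3(m,c,z):
    "min-area rectangle of contour cast on plane z: centre, long, short, yaw of long side"
    P=np.array([onz(m,*p[0],z)[:2] for p in c],np.float32)
    (x,y),(w,h),a=cv2.minAreaRect(P*1000)
    if w<h:w,h,a=h,w,a+90
    return np.round([x,y,w,h,(a+90)%180-90],1)
E
python3 - <<'E'
from h import *
im=cv2.imread("pics/top0.png");m=bot.camera_model("top");print(bot.camera_model("wrist")["camera_from_world"][0])
g=im.max(2).astype(int)
tray=np.zeros(g.shape,bool);tray[204:290,326:436]=1
for c in blobs((g>85)&tray,15):
    print("tray",np.round(c.mean(0)),cv2.contourArea(c),[rect3(m,c,z) for z in(.009,.037,.039)])
hsv=cv2.cvtColor(im,cv2.COLOR_BGR2HSV)
dark=(g<70)&(np.indices(g.shape)[1]>300)&(np.indices(g.shape)[1]<460)&(np.indices(g.shape)[0]<310)
for c in blobs(dark,3000):print("traydark",rect3(m,c,.003))
roi=np.zeros(g.shape,bool);roi[235:285,140:185]=1
for c in blobs((g>120)&roi&(hsv[...,1]<60),30):print("plate",c.mean(0),rect3(m,c,.074))
a=cv2.resize(im[180:310,110:450],None,fx=2.35,fy=2.35,interpolation=cv2.INTER_CUBIC);cv2.imwrite("pics/crop1.png",a)
for n,u,v in(("pinbin",280,273),("bushbin",283,213)):print(n,onz(m,u,v,.05))
for n,u,v in(("burr",238,263),("noz",240,210)):print(n,onz(m,u,v,.04))
E
```

```text
[ 4.40289623e-01 -8.97855609e-01 -5.94104188e-04 -5.48321733e-01]
tray [[337. 288.]] 23.0 [array([ 422.1, -147.3,   62.4,    5.4,  -88.8]), array([ 424.3, -146.5,   61. ,    5.3,  -88.8]), array([ 424.5, -146.5,   60.9,    5.3,  -88.8])]
tray [[411. 271.]] 155.5 [array([ 471.5, -345.5,   51.6,   25.7,  -17.6]), array([ 472.6, -340.4,   50.4,   25.1,  -17.6]), array([ 472.7, -340. ,   50.3,   25. ,  -17.6])]
tray [[340. 260.]] 74.5 [array([ 500.2, -153.7,   79.1,   14.6,   17.6]), array([ 500.6, -152.9,   77.3,   14.2,   17.6]), array([ 500.7, -152.8,   77.2,   14.2,   17.6])]
tray [[380. 235.]] 86.5 [array([ 571.1, -260.2,   32.7,   27.2,    1.1]), array([ 570. , -256.9,   32. ,   26.6,    1.1]), array([ 569.9, -256.7,   31.9,   26.6,    1.1])]
tray [[415. 205.]] 78.0 [array([ 649.4, -351.6,  114.4,   10.9,  -88.9]), array([ 646.5, -346.3,  111.9,   10.7,  -88.9]), array([ 646.3, -345.9,  111.7,   10.7,  -88.9])]
traydark [ 534.7 -259.9  334.1  242.8   84.8]
plate [[174.2037037 281.7037037]] [438.9 280.5  59.5  20.6 -88.8]
plate [[160.02068966 251.64827586]] [505.  317.3 118.   90.   13.5]
pinbin [0.4614919  0.00573302 0.05      ]
bushbin [0.61982855 0.00156293 0.05      ]
burr [0.48518765 0.11900465 0.04      ]
noz [0.62642033 0.11749962 0.04      ]
```

View pics/crop1.png

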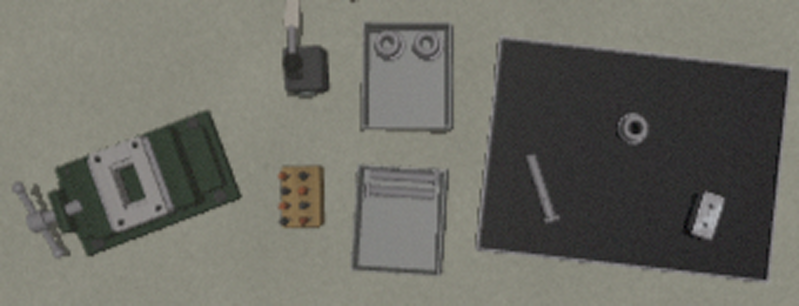

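Candidates: insert is the silver part at (411,271). The blue (422,328) and red (478,265) look-alikes are off the tray, so I leave them. Bush is at (379,234) and pin at (340,260), with its head at the lower end. The bush bin at (283,213) shows two rings and the pin bin at (280,273) shows two pins. The crop confirms these choices. Moving over the pin.

carry_out(linear=[[0.7, 0.95, -0.25], [0.7, 0.95, -0.25], [0.7, 0.95, -0.25], [0.7, 0.95, -0.25], [0.7, 0.95, -0.25], [0.7, 0.95, -0.25], [0.7, 0.95, -0.25], [0.7, 0.95, -0.25], [0.7, 0.95, -0.25]], rotation=[[0, 0, -0.06], [0, 0, -0.06], [0, 0, -0.06], [0, 0, -0.06], [0, 0, -0.06], [0, 0, -0.06], [0, 0, -0.06], [0, 0, -0.06], [0, 0, -0.06]], grip=[0.3, 0.3, 0.3, 0.3, 0.3, 0.3, 0.3, 0.3, 0.3], grip_force=40)

```text
time: 1.05
ee_pos: [0.3685, -0.322, 0.1939]
tcp_rot: [-180.0, 0.0, 21.8]
wrist_force: [0.6, -0.3, -0.6]
opening: 0.0301
grasp_force: 0.0
```

carry_out(linear=[[0.7, 0.95, -0.25], [0.7, 0.95, -0.25], [0.7, 0.95, -0.25], [0.7, 0.95, -0.25], [0.7, 0.95, -0.25], [0.7, 0.95, -0.25], [0.7, 0.95, -0.25], [0.7, 0.95, -0.25], [0.7, 0.95, -0.25], [0, 0, 0], [0, 0, 0]], rotation=[[0, 0, -0.06], [0, 0, -0.06], [0, 0, -0.06], [0, 0, -0.06], [0, 0, -0.06], [0, 0, -0.06], [0, 0, -0.06], [0, 0, -0.06], [0, 0, -0.06], [0, 0, 0], [0, 0, 0]], grip=[0.3, 0.3, 0.3, 0.3, 0.3, 0.3, 0.3, 0.3, 0.3, 0.3, 0.3])

```text
time: 2.15
ee_pos: [0.4939, -0.1516, 0.1489]
tcp_rot: [-180.0, 0.1, 17.5]
wrist_force: [0.7, 0.4, 0.2]
opening: 0.0297
grasp_force: 0.0
```

```bash
cat >> h.py <<'E'
def snap(name):
    o=bot.get_obs();m=bot.camera_model("wrist");im=bot.camera("wrist");cv2.imwrite(f"pics/{name}.png",im)
    np.savez(f"pics/{name}.npz",**m)
    print("t%.2f"%o["time"],np.round(o["ee_pos"]*1000,1),np.round(o["tcp_rot"],2),"F",np.round(o["wrist_force"],1),"open %.1f grip %.0f"%(o["opening"]*1000,o["grasp_force"]))
    return im,m,o
E
python3 - <<'E'
from h import *
im,m,o=snap("w_pin")
g=im.max(2).astype(int)
for c in blobs(g>90,300):print(np.round(c.mean(0)),cv2.contourArea(c),rect3(m,c,.012))
E
```

```text
t2.15 [ 493.9 -151.6  148.9] [-1.7998e+02  5.0000e-02  1.7550e+01] F [0.7 0.4 0.2] open 29.7 grip 0
[[481. 459.]] 424.0 [ 346.7 -325.9   57.1    9.1   61.9]
[[168. 459.]] 444.5 [271.9 -91.3  57.7   9.5 -25.9]
[[523. 418.]] 443.5 [ 392.6 -342.4   37.8   12.1   68.2]
[[127. 418.]] 408.5 [300.9 -51.5  38.   11.3 -32.2]
[[633. 397.]] 504.0 [ 432.6 -409.6   40.8   16.4   28.6]
[[322. 377.]] 8630.0 [ 382.1 -192.3   93.3   85.2  -86.9]
[[573. 337.]] 4318.0 [ 465.  -345.7   55.5   51.4   73.3]
[[386. 308.]] 700.5 [ 447.1 -212.2   45.1   13.5   31.4]
[[263. 309.]] 709.0 [ 419.8 -126.4   45.    14.1    4.4]
[[323. 220.]] 2009.0 [ 495.3 -150.    80.1   18.    17.6]
[[515. 166.]] 3056.0 [ 565.1 -256.8   46.7   35.1   83.9]
[[587.  19.]] 4135.5 [ 664.3 -259.5   89.7   29.8   84.9]
[[124. 180.]] 89623.5 [441.3 -28.6 335.  173.1   6.2]
```

View pics/w_pin.png

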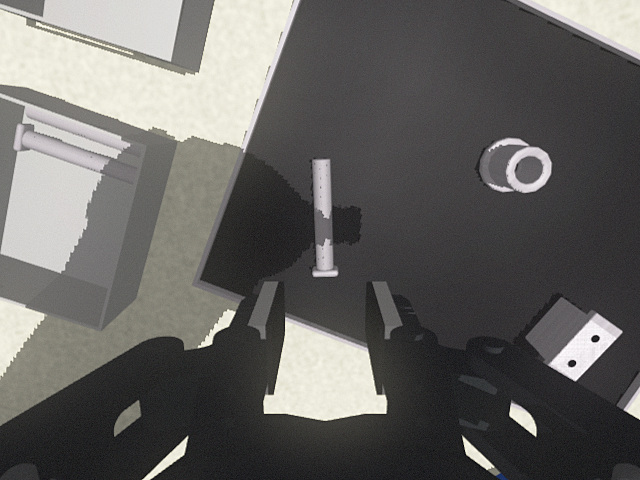

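carry_out(linear=[[0.07, 0.08, -1], [0, 0, -1], [0, 0, -1], [0, 0, -1], [0, 0, -1], [0, 0, -0.75], [0, 0, -0.5], [0, 0, -0.3], [0, 0, -0.15], [0, 0, 0], [0, 0, 0]], rotation=[[0, 0, 0], [0, 0, 0], [0, 0, 0], [0, 0, 0], [0, 0, 0], [0, 0, 0], [0, 0, 0], [0, 0, 0], [0, 0, 0], [0, 0, 0], [0, 0, 0]], grip=[0.3, 0.3, 0.3, 0.3, 0.3, 0.3, 0.3, 0.3, 0.3, 0.3, 0.3])

```text
time: 3.3
ee_pos: [0.4959, -0.1504, 0.0159]
tcp_rot: [180.0, -0.0, 17.5]
wrist_force: [-0.0, 0.8, 0.5]
opening: 0.0296
grasp_force: 0.0
```

carry_out(linear=[[0, 0, 0], [0, 0, 0], [0, 0, 0], [0, 0, 0], [0, 0, 0], [0, 0, 0]], rotation=[[0, 0, 0], [0, 0, 0], [0, 0, 0], [0, 0, 0], [0, 0, 0], [0, 0, 0]], grip=[1, 1, 1, 1, 1, 1])

```text
time: 3.9
ee_pos: [0.4959, -0.1503, 0.016]
tcp_rot: [180.0, -0.1, 17.5]
wrist_force: [-1.6, 0.9, 5.1]
opening: 0.0098
grasp_force: 39.2
```

carry_out(linear=[[0, 0, 0], [0, 0, 0], [0, 0, -0.1], [0, 0, -0.1], [0, 0, -0.03], [0, 0, 0], [0, 0, 0], [0, 0, 0], [0, 0, 0], [0, 0, 0], [0, 0, 0]], rotation=[[0, 0, 0], [0, 0, 0], [0, 0, 0], [0, 0, 0], [0, 0, 0], [0, 0, 0], [0, 0, 0], [0, 0, 0], [0, 0, 0], [0, 0, 0], [0, 0, 0]], grip=[0.4, 0.4, 0.4, 0.4, 0.4, 0.4, 1, 1, 1, 1, 1])

```text
time: 5.0
ee_pos: [0.496, -0.1504, 0.0115]
tcp_rot: [180.0, -0.1, 17.5]
wrist_force: [-0.2, -0.1, 6.4]
opening: 0.0104
grasp_force: 40.1
```

carry_out(linear=[[0, 0, 0.3], [0, 0, 0.7], [0, 0, 1], [0, 0, 1], [0, 0, 1], [0, 0, 1], [0, 0, 1], [0, 0, 1], [0, 0, 0], [0, 0, 0]], rotation=[[0, 0, 0], [0, 0, 0], [0, 0, 0], [0, 0, 0], [0, 0, 0], [0, 0, 0], [0, 0, 0], [0, 0, 0], [0, 0, 0], [0, 0, 0]], grip=[1, 1, 1, 1, 1, 1, 1, 1, 1, 1])

```text
time: 6.0
ee_pos: [0.4956, -0.1503, 0.1509]
tcp_rot: [180.0, -0.0, 17.5]
wrist_force: [-0.6, -0.1, -1.4]
opening: 0.0104
grasp_force: 39.0
```

carry_out(linear=[[-0.2, 1, 0.1], [-0.3, 1, 0.1], [-0.3, 1, 0], [-0.3, 1, 0], [-0.3, 1, 0], [-0.3, 1, 0], [-0.3, 1, 0], [-0.3, 0.7, 0], [-0.3, 0.3, 0], [0, 0, 0], [0, 0, 0]], rotation=[[0, 0, 1], [0, 0, 1], [0, 0, 1], [0, 0, 1], [0, 0, 1], [0, 0, 1], [0, 0, 1], [0, 0, 1], [0, 0, 0.6], [0, 0, 0], [0, 0, 0]], grip=[1, 1, 1, 1, 1, 1, 1, 1, 1, 1, 1])

```text
time: 7.1
ee_pos: [0.4433, 0.0096, 0.154]
tcp_rot: [-179.9, 0.0, 86.1]
wrist_force: [0.6, 0.2, 0.4]
opening: 0.0101
grasp_force: 39.0
```

```bash
python3 - <<'E'
from h import *
im,m,o=snap("w_bin")
E
```

```text
t7.10 [443.3   9.6 154. ] [-1.7995e+02  1.0000e-02  8.6140e+01] F [0.6 0.2 0.4] open 10.1 grip 39
```

View pics/w_bin.png

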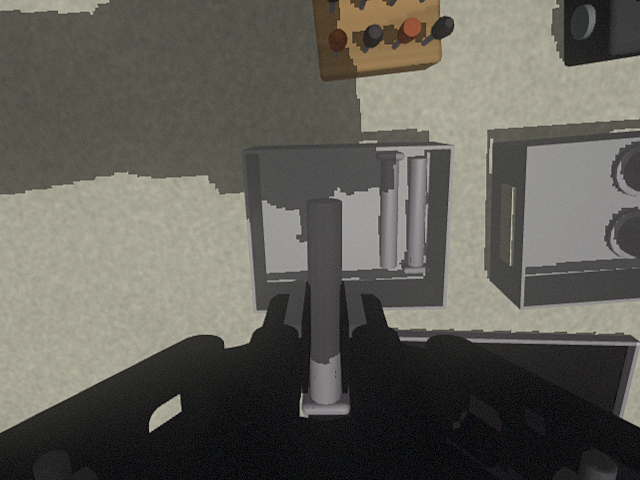

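The pin is held. The bin rim corners are at about (246,149), (453,145), (444,307) and (256,311), with the two fixed pins on the right (+x).

```bash
python3 - <<'E'
from h import *
m=dict(np.load("pics/w_bin.npz"))
P=np.array([onz(m,u,v,.05)[:2]*1000 for u,v in((246,149),(453,145),(444,307),(256,311))])
print(P.round(1),"c",P.mean(0).round(1))
e=lambda a,b:(np.linalg.norm(b-a).round(1),np.degrees(np.arctan2(*(b-a)[::-1])).round(1))
print(e(P[0],P[1]),e(P[3],P[2]),e(P[3],P[0]),e(P[2],P[1]))
print("pin", onz(m,323,200,.152)*1000,onz(m,326,405,.152)*1000)
c=P.mean(0);yaw=np.radians(np.mean([e(P[0],P[1])[1],e(P[3],P[2])[1]]))
print("target",c+np.array([np.cos(yaw),np.sin(yaw)])*-19)
E
```

```text
[[401.4  64.4]
 [517.5  58.8]
 [513.2 -39.8]
 [396.2 -34.6]] c [457.1  12.2]
(np.float64(116.2), np.float64(-2.8)) (np.float64(117.1), np.float64(-2.5)) (np.float64(99.2), np.float64(87.0)) (np.float64(98.7), np.float64(87.5))
pin [444.37513979  51.00110757 152.        ] [440.11511625 -28.05141504 152.        ]
target [438.10343298  13.10443794]
```

carry_out(linear=[[-0.2, 0.08, -0.5], [0, 0, -1], [0, 0, -1], [0, 0, -1], [0, 0, -1], [0, 0, -1], [0, 0, -0.8], [0, 0, -0.5], [0, 0, -0.2], [0, 0, -0.1], [0, 0, 0], [0, 0, 0]], rotation=[[0, 0, 0.15], [0, 0, 0], [0, 0, 0], [0, 0, 0], [0, 0, 0], [0, 0, 0], [0, 0, 0], [0, 0, 0], [0, 0, 0], [0, 0, 0], [0, 0, 0], [0, 0, 0]], grip=[1, 1, 1, 1, 1, 1, 1, 1, 1, 1, 1, 1])

```text
time: 8.35
ee_pos: [0.44, 0.0113, 0.0133]
tcp_rot: [179.9, -0.0, 87.5]
wrist_force: [0.3, -0.2, -0.8]
opening: 0.0099
grasp_force: 39.0
```

carry_out(linear=[[0, 0, 0], [0, 0, 0], [0, 0, 0], [0, 0, 0], [0, 0, 0.3], [0, 0, 0.7], [0, 0, 1], [0, 0, 1], [0, 0, 1], [0, 0, 1], [0, 0, 1], [0, 0, 1]], rotation=[[0, 0, 0], [0, 0, 0], [0, 0, 0], [0, 0, 0], [0, 0, 0], [0, 0, 0], [0, 0, 0], [0, 0, 0], [0, 0, 0], [0, 0, 0], [0, 0, 0], [0, 0, 0]], grip=[0.35, 0.35, 0.35, 0.35, 0.35, 0.35, 0.35, 0.35, 0.35, 0.35, 0.35, 0.35])

```text
time: 9.55
ee_pos: [0.4395, 0.0114, 0.1548]
tcp_rot: [179.9, -0.0, 87.5]
wrist_force: [0.6, 0.6, -0.6]
opening: 0.0277
grasp_force: 0.0
```

```bash
python3 - <<'E'
from h import *
im,m,o=snap("w_bin2")
g=im.max(2)
m0=dict(np.load("pics/w_pin.npz"));print("bush",onz(m0,528,169,.037)*1000)
E
```

```text
t9.55 [439.5  11.4 154.8] [179.94  -0.    87.47] F [ 0.6  0.6 -0.6] open 27.7 grip 0
bush [ 565.99778178 -252.8789217    37.        ]
```

View pics/w_bin2.png

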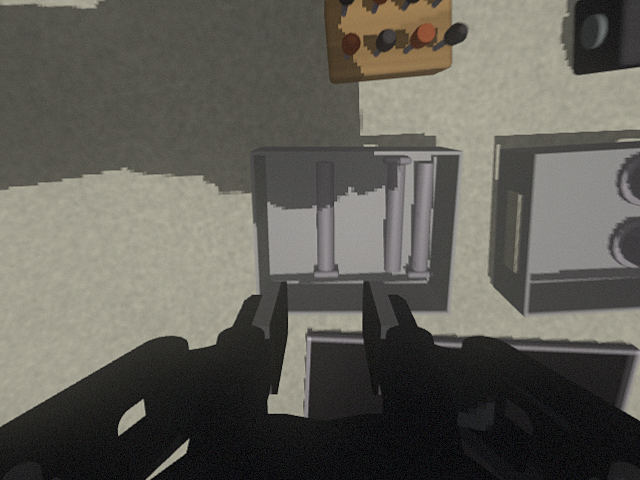

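The pin lies flat in the pin bin at (325,220). Next is the bush.

carry_out(linear=[[0.64, -0.94, 0], [0.64, -0.94, 0], [0.64, -0.94, 0], [0.64, -0.94, 0], [0.64, -0.94, 0], [0.64, -0.94, 0], [0.64, -0.94, 0], [0.64, -0.94, 0]], rotation=[[0, 0, -0.8], [0, 0, -0.8], [0, 0, -0.8], [0, 0, -0.8], [0, 0, -0.8], [0, 0, -0.8], [0, 0, -0.8], [0, 0, -0.8]], grip=[-0.05, -0.05, -0.05, -0.05, -0.05, -0.05, -0.05, -0.05])

```text
time: 10.4
ee_pos: [0.5424, -0.1399, 0.1535]
tcp_rot: [180.0, -0.0, 36.0]
wrist_force: [-0.3, 0.1, 0.1]
opening: 0.0449
grasp_force: 0.0
```

carry_out(linear=[[0.64, -0.94, 0], [0.64, -0.94, 0], [0.64, -0.94, 0], [0.64, -0.94, 0], [0.64, -0.94, 0], [0.6, -0.94, 0], [0, 0, 0], [0, 0, 0]], rotation=[[0, 0, -0.8], [0, 0, -0.8], [0, 0, -0.8], [0, 0, -0.8], [0, 0, -0.8], [0, 0, -0.8], [0, 0, 0], [0, 0, 0]], grip=[-0.05, -0.05, -0.05, -0.05, -0.05, -0.05, -0.05, -0.05])

```text
time: 11.2
ee_pos: [0.6177, -0.2519, 0.1528]
tcp_rot: [-180.0, 0.0, -2.0]
wrist_force: [0.8, 0.3, 1.0]
opening: 0.045
grasp_force: 0.0
```

```bash
python3 - <<'E'
from h import *
im,m,o=snap("w_bush")
g=im.max(2).astype(int)
ex=proj(m,(.566,-.255,.037));print(ex)
mask=np.zeros(g.shape,np.uint8)
mask[(g>90)]=1
for c in blobs(mask,300,20000):
    if np.linalg.norm(c.mean((0,1))-ex)<80:
        (u,v),r=cv2.minEnclosingCircle(c);print(np.round([u,v,r]),cv2.boundingRect(c),rect3(m,c,.037))
# bore: dark hole inside the blob
cs,h=cv2.findContours(mask,cv2.RETR_CCOMP,cv2.CHAIN_APPROX_NONE)
for c,hh in zip(cs,h[0]):
    if hh[3]>=0 and 60<cv2.contourArea(c)<5000:
        (u,v),a,b=cv2.fitEllipse(c);print("hole",u,v,a,onz(m,u,v,.037)*1000,rect3(m,c,.037))
E
```

```text
t11.20 [ 617.7 -251.9  152.8] [-1.7998e+02  3.0000e-02 -2.0500e+00] F [0.8 0.3 1. ] open 45.0 grip 0
[333.82833771 306.30552099]
[406. 312.  31.] (395, 284, 36, 58) [ 561.  -307.3   44.1   13.5   17.2]
[330. 295.  30.] (307, 265, 49, 61) [ 573.6 -253.4   41.9   31.    -2. ]
```

carry_out(linear=[[-0.9, 0, 0], [-0.9, 0, 0], [-0.8, -0.05, 0], [0, 0, 0], [0, 0, 0]], rotation=[[0, 0, 0], [0, 0, 0], [0, 0, 0], [0, 0, 0], [0, 0, 0]], grip=[-0.05, -0.05, -0.05, -0.05, -0.05])

```text
time: 11.75
ee_pos: [0.566, -0.2524, 0.1535]
tcp_rot: [180.0, -0.1, -2.1]
wrist_force: [0.8, 1.5, 0.1]
opening: 0.045
grasp_force: 0.0
```

```bash
python3 - <<'E'
from h import *
im,m,o=snap("w_bush2")
g=im.max(2).astype(int)
ex=proj(m,(.566,-.254,.037));print(ex)
u,v=ex.astype(int);cr=im[v-70:v+90,u-110:u+110];cv2.imwrite("pics/bushcrop.png",cv2.resize(cr,None,fx=3,fy=3))
for th in(70,90,130):
  cs,h=cv2.findContours((g>th).astype(np.uint8),cv2.RETR_CCOMP,cv2.CHAIN_APPROX_NONE)
  for c,hh in zip(cs,h[0]):
    if cv2.contourArea(c)>60 and np.linalg.norm(c.mean((0,1))-ex)<50: print(th,"hole" if hh[3]>=0 else "out",cv2.contourArea(c),cv2.boundingRect(c),rect3(m,c,.037),rect3(m,c,.009))
E
```

```text
t11.75 [ 566.  -252.4  153.5] [ 1.7998e+02 -7.0000e-02 -2.0600e+00] F [0.8 1.5 0.1] open 45.0 grip 0
[328.85816865 229.66009041]
70 out 2222.5 (302, 193, 52, 58) [ 570.9 -253.3   36.2   31.6   -2.1] [ 564.3 -253.3   40.3   35.1   -2.1]
70 hole 198.0 (317, 217, 23, 14) [ 570.2 -253.6   10.6    9.8  -46.4] [ 563.6 -253.6   11.7   10.9  -46.4]
90 out 2158.0 (303, 194, 51, 56) [ 570.9 -253.6   35.    31.    -2.1] [ 564.4 -253.6   38.9   34.4   -2.1]
90 hole 220.0 (317, 217, 23, 15) [ 570.1 -253.4   11.    10.7  -46.4] [ 563.4 -253.4   12.3   11.9  -46.4]
130 out 756.0 (303, 194, 51, 41) [ 577.  -254.6   31.2   22.4   73.5] [ 571.1 -254.7   34.6   24.9   73.5]
```

View pics/bushcrop.png

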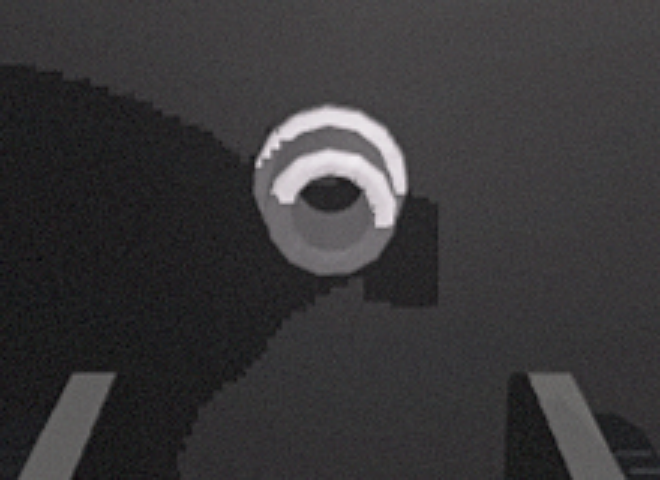

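The bush stands with its ring centre at about (329,230), matching (566, -254) mm.

carry_out(linear=[[0, -0.06, -0.5], [0, 0, -1], [0, 0, -1], [0, 0, -1], [0, 0, -1], [0, 0, -1], [0, 0, -0.6], [0, 0, -0.4], [0, 0, -0.15], [0, 0, 0], [0, 0, 0]], rotation=[[0, 0, 0], [0, 0, 0], [0, 0, 0], [0, 0, 0], [0, 0, 0], [0, 0, 0], [0, 0, 0], [0, 0, 0], [0, 0, 0], [0, 0, 0], [0, 0, 0]], grip=[-0.05, -0.05, -0.05, -0.05, -0.05, -0.05, -0.05, -0.05, -0.05, -0.05, -0.05])

```text
time: 12.9
ee_pos: [0.5664, -0.2543, 0.0206]
tcp_rot: [180.0, -0.1, -2.1]
wrist_force: [0.2, -0.2, 0.3]
opening: 0.0448
grasp_force: 0.0
```

carry_out(linear=[[0, 0, 0], [0, 0, 0], [0, 0, 0], [0, 0, 0], [0, 0, 0], [0, 0, 0.3], [0, 0, 0.7], [0, 0, 1], [0, 0, 1], [0, 0, 1], [0, 0, 1], [0, 0, 1]], rotation=[[0, 0, 0], [0, 0, 0], [0, 0, 0], [0, 0, 0], [0, 0, 0], [0, 0, 0], [0, 0, 0], [0, 0, 0], [0, 0, 0], [0, 0, 0], [0, 0, 0], [0, 0, 0]], grip=[1, 1, 1, 1, 1, 1, 1, 1, 1, 1, 1, 1])

```text
time: 14.1
ee_pos: [0.5658, -0.254, 0.1415]
tcp_rot: [180.0, -0.0, -2.1]
wrist_force: [-0.2, -0.7, -1.7]
opening: 0.0259
grasp_force: 39.4
```

carry_out(linear=[[0.1, 0.93, 0.2], [0.1, 0.93, 0.2], [0.1, 0.93, 0], [0.1, 0.93, 0], [0.1, 0.93, 0], [0.1, 0.93, 0], [0.1, 0.93, 0], [0.1, 0.93, 0]], rotation=[[0, 0, 0], [0, 0, 0], [0, 0, 0], [0, 0, 0], [0, 0, 0], [0, 0, 0], [0, 0, 0], [0, 0, 0]], grip=[1, 1, 1, 1, 1, 1, 1, 1])

```text
time: 14.9
ee_pos: [0.5814, -0.1028, 0.1467]
tcp_rot: [-180.0, 0.1, -2.1]
wrist_force: [-0.1, -0.2, -1.2]
opening: 0.0261
grasp_force: 39.4
```

carry_out(linear=[[0.1, 0.93, 0], [0.1, 0.93, 0], [0.1, 0.93, 0], [0.1, 0.93, 0], [0.1, 0.93, 0], [0.1, 0.93, 0], [0, 0, 0], [0, 0, 0]], rotation=[[0, 0, 0], [0, 0, 0], [0, 0, 0], [0, 0, 0], [0, 0, 0], [0, 0, 0], [0, 0, 0], [0, 0, 0]], grip=[1, 1, 1, 1, 1, 1, 1, 1])

```text
time: 15.7
ee_pos: [0.5935, -0.0069, 0.1475]
tcp_rot: [-179.4, 0.0, -0.9]
wrist_force: [1.3, -0.5, -1.5]
opening: 0.0263
grasp_force: 39.4
```

```bash
python3 - <<'E'
from h import *
im,m,o=snap("w_bb")
E
```

```text
t15.70 [593.5  -6.9 147.5] [-1.7945e+02  2.0000e-02 -8.8000e-01] F [ 1.3 -0.5 -1.5] open 26.3 grip 39
```

View pics/w_bb.png

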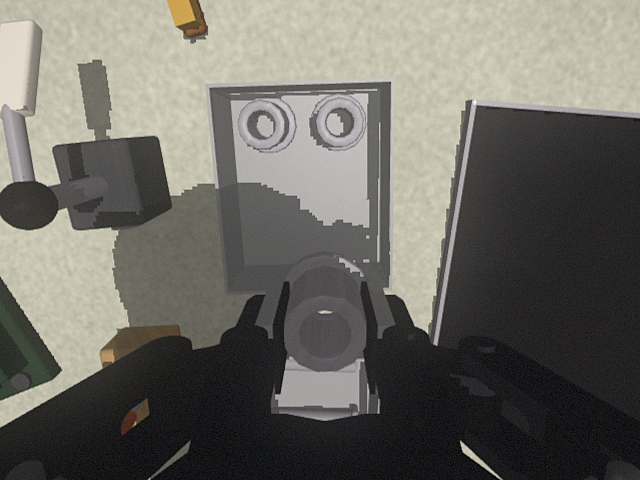

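The bush is held over the bush bin, which has two bushes at (265,125) and (338,122). Rim corners are at about (208,85), (392,82), (389,290) and (228,293).

```bash
python3 - <<'E'
from h import *
m=dict(np.load("pics/w_bb.npz"))
P=np.array([onz(m,u,v,.05)[:2]*1000 for u,v in((208,85),(392,82),(389,290),(228,293))])
print(P.round(1),"c",P.mean(0).round(1))
for i in range(4):
    d=P[(i+1)%4]-P[i];print(np.linalg.norm(d).round(1),np.degrees(np.arctan2(d[1],d[0])).round(1))
print([onz(m,u,v,.036)[:2]*1000 for u,v in((265,125),(338,122))])
o=bot.get_obs();print(o["q"].round(1),o["tcp_rot"].round(2),o["ee_pos"].round(4))
E
```

```text
[[677.9  55.3]
 [677.8 -41.6]
 [560.6 -42.9]
 [559.8  53.7]] c [619.    6.1]
96.9 -90.0
117.2 -179.4
96.5 90.5
118.1 0.8
[array([656.96396594,  28.37168372]), array([657.98585814, -13.40815523])]
[ -1.   10.1   5.6  85.5   0.6 180. ] [-1.7945e+02  1.0000e-02 -9.1000e-01] [ 0.5935 -0.0072  0.1476]
```

carry_out(linear=[[0, 0, 0], [0.14, 0.33, 0], [0.14, 0.32, 0], [0, 0, 0], [0, 0, 0]], rotation=[[-0.07, 0, 0.3], [0, 0, 0.2], [0, 0, 0], [0, 0, 0], [0, 0, 0]], grip=[1, 1, 1, 1, 1])

```text
time: 16.25
ee_pos: [0.5993, 0.0063, 0.1476]
tcp_rot: [-180.0, 0.0, 3.1]
wrist_force: [-0.3, 0.6, -0.9]
opening: 0.0258
grasp_force: 39.4
```

carry_out(linear=[[0, 0, -0.5], [0, 0, -1], [0, 0, -1], [0, 0, -1], [0, 0, -1], [0, 0, -0.9], [0, 0, -0.5], [0, 0, -0.3], [0, 0, -0.1], [0, 0, 0], [0, 0, 0]], rotation=[[0, 0, 0], [0, 0, 0], [0, 0, 0], [0, 0, 0], [0, 0, 0], [0, 0, 0], [0, 0, 0], [0, 0, 0], [0, 0, 0], [0, 0, 0], [0, 0, 0]], grip=[1, 1, 1, 1, 1, 1, 1, 1, 1, 1, 1])

```text
time: 17.35
ee_pos: [0.5997, 0.0061, 0.0225]
tcp_rot: [-180.0, -0.1, 3.1]
wrist_force: [0.2, -0.8, -1.2]
opening: 0.0258
grasp_force: 39.4
```

carry_out(linear=[[0, 0, 0], [0, 0, 0], [0, 0, 0], [0, 0, 0], [0, 0, 0.3], [0, 0, 0.7], [0, 0, 1], [0, 0, 1], [0, 0, 1], [0, 0, 1], [0, 0, 1], [0, 0, 1]], rotation=[[0, 0, 0], [0, 0, 0], [0, 0, 0], [0, 0, 0], [0, 0, 0], [0, 0, 0], [0, 0, 0], [0, 0, 0], [0, 0, 0], [0, 0, 0], [0, 0, 0], [0, 0, 0]], grip=[0.08, 0.08, 0.08, 0.08, 0.08, 0.08, 0.08, 0.08, 0.08, 0.08, 0.08, 0.08])

```text
time: 18.55
ee_pos: [0.5993, 0.0061, 0.164]
tcp_rot: [180.0, -0.1, 3.1]
wrist_force: [0.7, 0.2, -0.7]
opening: 0.039
grasp_force: 0.0
```

```bash
python3 - <<'E'
from h import *
im,m,o=snap("w_bb2")
p=proj(m,(.599,.006,.036));print(p)
u,v=p.astype(int);a=im[v-60:v+60,u-80:u+80].max(2)
cs,h=cv2.findContours((a>110).astype(np.uint8),cv2.RETR_CCOMP,cv2.CHAIN_APPROX_NONE)
mt=bot.camera_model("top");t=bot.camera("top");cv2.imwrite("pics/top1.png",t)
cv2.imwrite("pics/chk1.png",np.hstack([cv2.resize(im[:360,120:520],(400,360)),cv2.resize(t[170:310,120:320],None,fx=2,fy=2.5714)]))
E
```

```text
t18.55 [599.3   6.1 164. ] [ 1.80e+02 -7.00e-02  3.13e+00] F [ 0.7  0.2 -0.7] open 39.0 grip 0
[326.55340554 225.93283888]
```

View pics/chk1.png

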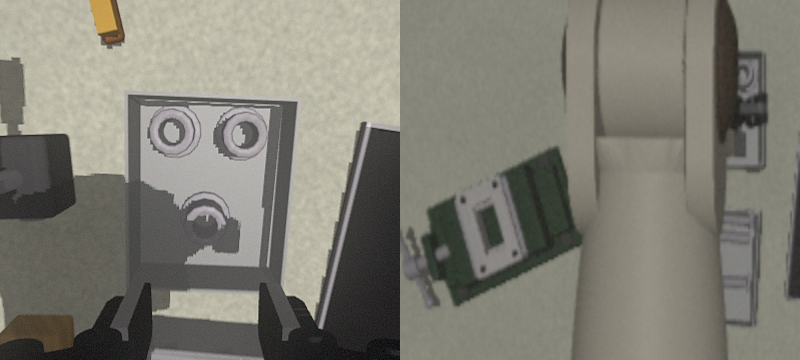

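The bush stands upright in its bin with the two others. Next I'm locating the pocket in the top view, then looking at it from the wrist camera.

```bash
python3 - <<'E'
from h import *
im=cv2.imread("pics/top0.png");m=bot.camera_model("top")
print(onz(m,164,257.4,.074)*1000)
hsv=cv2.cvtColor(im,cv2.COLOR_BGR2HSV)
a=((im.max(2)>110)&(hsv[...,1]<45)).astype(np.uint8);a[:,:140]=0;a[:,190:]=0;a[:230]=0;a[285:]=0
cs,h=cv2.findContours(a,cv2.RETR_CCOMP,cv2.CHAIN_APPROX_NONE)
for c,hh in zip(cs,h[0]):
    if cv2.contourArea(c)>40: print(hh[3],c.mean(0),cv2.contourArea(c),rect3(m,c,.074))
E
```

```text
[496.67721795 304.53324754  74.        ]
-1 [[176.8115942  280.95652174]] 149.5 [442.5 275.5  75.   28.3 -88.2]
-1 [[163.12154696 247.28176796]] 1300.5 [506.8 307.  122.2 121.5 -88.9]
3 [[164.09433962 258.18867925]] 201.5 [494.6 303.8  49.7  31.7  22.5]
```

carry_out(linear=[[0, 0, 1], [-0.34, 0.95, 0.5], [-0.34, 0.95, 0], [-0.34, 0.95, 0], [-0.34, 0.95, 0], [-0.34, 0.95, 0], [-0.34, 0.95, 0], [-0.34, 0.95, 0], [-0.34, 0.95, 0]], rotation=[[0, 0, 0.6], [0, 0, 0.4], [0, 0, 0.4], [0, 0, 0.4], [0, 0, 0.4], [0, 0, 0.4], [0, 0, 0.4], [0, 0, 0.4], [0, 0, 0.3]], grip=[0.08, 0.08, 0.08, 0.08, 0.08, 0.08, 0.08, 0.08, 0.08])

```text
time: 19.55
ee_pos: [0.5443, 0.1588, 0.1915]
tcp_rot: [-180.0, 0.0, 32.9]
wrist_force: [0.3, -0.1, -0.5]
opening: 0.0393
grasp_force: 0.0
```

carry_out(linear=[[-0.34, 0.95, 0], [-0.34, 0.95, 0], [-0.34, 0.95, 0], [-0.34, 0.95, 0], [-0.34, 0.95, 0], [-0.34, 0.95, 0], [-0.34, 0.95, 0], [-0.34, 0.95, 0], [0, 0, -0.5], [0, 0, 0], [0, 0, 0], [0, 0, 0]], rotation=[[0, 0, 0.3], [0, 0, 0.2], [0, 0, 0.2], [0, 0, 0.2], [0, 0, 0.2], [0, 0, 0], [0, 0, 0], [0, 0, 0], [0, 0, 0], [0, 0, 0], [0, 0, 0], [0, 0, 0]], grip=[0.08, 0.08, 0.08, 0.08, 0.08, 0.08, 0.08, 0.08, 0.08, 0.08, 0.08, 0.08])

```text
time: 20.75
ee_pos: [0.4907, 0.3094, 0.1818]
tcp_rot: [180.0, 0.0, 41.5]
wrist_force: [-0.2, 0.0, -0.2]
opening: 0.0392
grasp_force: 0.0
```

```bash
cat >> h.py <<'E'
def holes(im,m,z,ths=(80,100,120,140),amin=800,amax=40000,near=None):
    hsv=cv2.cvtColor(im,cv2.COLOR_BGR2HSV)
    for th in ths:
        a=((im.max(2)>th)&(hsv[...,1]<60)).astype(np.uint8)
        cs,h=cv2.findContours(a,cv2.RETR_CCOMP,cv2.CHAIN_APPROX_NONE)
        for c,hh in zip(cs,h[0]):
            A=cv2.contourArea(c)
            if amin<A<amax and (near is None or np.linalg.norm(c.mean((0,1))-near)<60):
                print(th,"hole" if hh[3]>=0 else "out ",A,cv2.boundingRect(c),rect3(m,c,z))
E
python3 - <<'E'
from h import *
im,m,o=snap("w_v1");print(o["q"].round(1),proj(m,(.49,.309,.074)))
holes(im,m,.074)
E
```

```text
t20.75 [490.7 309.4 181.8] [1.800e+02 1.000e-02 4.148e+01] F [-0.2  0.  -0.2] open 39.2 grip 0
[ 32.2   8.3   7.4  89.   -0.  170.8] [326.82919758 235.85571016]
80 out  885.0 (130, 426, 50, 54) [292.1 288.7  59.3  15.4   2.3]
80 hole 2283.0 (302, 194, 57, 68) [494.6 310.9  37.9  24.3  22.2]
100 out  21428.5 (252, 147, 158, 274) [464.7 275.9 180.8  98.1  34.5]
120 out  21089.0 (252, 147, 158, 274) [464.6 276.3 180.7  97.8  34.7]
140 out  20763.0 (252, 148, 157, 273) [464.4 276.1 180.2  97.7  34.6]
```

carry_out(linear=[[0, 0, 0], [0, 0, 0], [0, 0, 0], [0, 0, 0], [0, 0, 0], [0, 0, 0], [0, 0, 0], [0, 0, 0], [0, 0, 0], [0, 0, 0], [0, 0, 0], [0, 0, 0]], rotation=[[0, 0, 0.7], [0, 0, 1], [0, 0, 1], [0, 0, 1], [0, 0, 1], [0, 0, 1], [0, 0, 1], [0, 0, 1], [0, 0, 1], [0, 0, 1], [0, 0, 1], [0, 0, 1]], grip=[0.08, 0.08, 0.08, 0.08, 0.08, 0.08, 0.08, 0.08, 0.08, 0.08, 0.08, 0.08])

```text
time: 22.0
ee_pos: [0.4907, 0.3097, 0.182]
tcp_rot: [180.0, 0.0, 135.4]
wrist_force: [0.4, 0.2, -0.2]
opening: 0.0391
grasp_force: 0.0
```

carry_out(linear=[[0, 0, 0], [0, 0, 0], [0, 0, 0], [0, 0, 0], [0, 0, 0], [0, 0, 0], [0, 0, 0], [0, 0, 0], [0, 0, 0], [0, 0, 0], [0, 0, 0]], rotation=[[0, 0, 1], [0, 0, 1], [0, 0, 1], [0, 0, 1], [0, 0, 1], [0, 0, 1], [0, 0, 1], [0, 0, 0.8], [0, 0, 0], [0, 0, 0], [0, 0, 0]], grip=[0.08, 0.08, 0.08, 0.08, 0.08, 0.08, 0.08, 0.08, 0.08, 0.08, 0.08])

```text
time: 23.1
ee_pos: [0.4905, 0.31, 0.1818]
tcp_rot: [-180.0, 0.0, -162.6]
wrist_force: [0.3, -0.9, 0.2]
opening: 0.0394
grasp_force: 0.0
```

```bash
python3 - <<'E'
from h import *
im,m,o=snap("w_v2");print(o["q"].round(1),proj(m,(.492,.310,.074)))
holes(im,m,.074)
E
```

```text
t23.10 [490.5 310.  181.8] [-1.8000e+02  1.0000e-02 -1.6263e+02] F [ 0.3 -0.9  0.2] open 39.4 grip 0
[32.3  8.3  7.4 89.  -0.  14.9] [321.9845283  237.98271701]
80 out  992.0 (470, 425, 52, 55) [610.3 469.   60.9  16.5  56.4]
80 out  994.5 (129, 425, 52, 55) [679.  250.   60.6  16.3 -21.9]
80 out  29879.5 (252, 154, 147, 267) [530.1 321.9 178.8  98.7  18.8]
80 hole 2392.0 (295, 197, 48, 62) [487.6 306.5  37.9  26.5  21.8]
100 out  964.0 (470, 425, 51, 55) [610.2 468.7  60.5  16.3  55.9]
100 out  962.0 (129, 425, 52, 55) [678.9 250.   60.6  15.9 -21.6]
100 out  2706.5 (0, 344, 66, 74) [644.2 155.2  62.9  43.3   8.2]
100 out  21831.0 (252, 156, 147, 265) [532.9 318.3 176.1  98.4  22.2]
120 out  943.5 (470, 425, 51, 55) [610.4 468.7  60.5  16.   56.3]
120 out  937.5 (129, 425, 51, 55) [678.9 250.   60.6  15.9 -21.6]
120 out  2648.0 (0, 346, 65, 72) [645.2 154.6  57.8  44.4  12.8]
120 out  21390.5 (252, 156, 146, 265) [533.1 318.1 175.9  97.7  22.2]
140 out  918.5 (470, 426, 51, 54) [610.4 469.1  59.8  15.4  56.4]
140 out  911.0 (130, 426, 50, 54) [679.1 250.1  59.4  15.5 -21.9]
140 out  2594.5 (0, 347, 65, 70) [645.2 154.6  56.1  44.4  13. ]
140 out  21098.0 (252, 157, 146, 264) [533.1 318.1 175.8  97.7  22.2]
```

```bash
python3 - <<'E'
from h import *
t=[]
for n,(u,v) in(("w_v1",(328,228)),("w_v2",(322,230))):
    im=cv2.imread(f"pics/{n}.png");c=im[v-65:v+65,u-50:u+50]
    c=(255*(c/255.)**.5).astype(np.uint8);t.append(cv2.resize(c,None,fx=4,fy=4,interpolation=cv2.INTER_CUBIC))
cv2.imwrite("pics/pocket.png",np.hstack(t))
E
```

```text
(no output)
```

View pics/pocket.png

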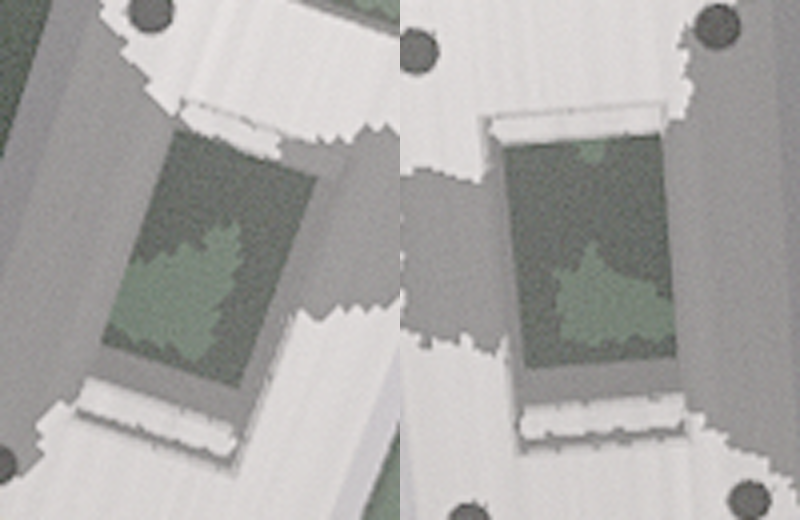

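The final view shows the pocket mouth with its heel recesses. Corners, left view: (183,100), (345,152), (238,470), (78,414). Corners, right view: (485,118), (663,103), (688,436), (520,452). Dark screw holes surround it.

```bash
python3 - <<'E'
from h import *
C={"w_v1":((328,228),[(183,100),(345,152),(238,470),(78,414)]),"w_v2":((322,230),[(85,118),(263,103),(288,436),(120,452)])}
tcp={"w_v1":((490.7,309.4),41.48),"w_v2":((490.5,310.0),197.37)}
for n,((u0,v0),cs) in C.items():
    im=cv2.imread(f"pics/{n}.png");m=dict(np.load(f"pics/{n}.npz"))
    P=np.array([onz(m,u0-50+x/4-.375,v0-65+y/4-.375,.074)[:2]*1000 for x,y in cs])
    d=[P[(i+1)%4]-P[i] for i in range(4)]
    print(n,"corners c",P.mean(0).round(2),[round(np.linalg.norm(x),1) for x in d],[round(np.degrees(np.arctan2(x[1],x[0]))%180,1) for x in d])
    g=cv2.GaussianBlur(im,(3,3),0).max(2)
    a=cv2.adaptiveThreshold(g,255,cv2.ADAPTIVE_THRESH_MEAN_C,cv2.THRESH_BINARY_INV,31,25)
    for c in blobs(a,40,250):
        (u,v),r=cv2.minEnclosingCircle(c);A=cv2.contourArea(c)
        M=cv2.moments(c);u,v=M["m10"]/A,M["m01"]/A
        p=onz(m,u,v,.074)[:2]*1000
        if A/(np.pi*r*r)>.6 and np.linalg.norm(p-[490,309])<70: print("  screw",round(u,1),round(v,1),A,p.round(2))
E
```

```text
w_v1 corners c [491.88 308.01] [np.float64(25.1), np.float64(52.3), np.float64(26.3), np.float64(51.2)] [np.float64(113.6), np.float64(24.4), np.float64(111.1), np.float64(23.0)]
  screw 343.0 300.6 88.0 [465.15 273.41]
  screw 386.2 190.3 94.5 [533.75 301.26]
  screw 315.6 165.4 97.0 [517.21 341.8 ]
w_v2 corners c [490.8  307.71] [np.float64(26.2), np.float64(52.0), np.float64(26.1), np.float64(52.4)] [np.float64(112.2), np.float64(22.1), np.float64(113.2), np.float64(22.2)]
  screw 289.1 295.2 85.5 [533.73 301.36]
  screw 358.8 289.9 81.5 [517.27 341.98]
  screw 275.5 177.5 102.0 [465.26 273.36]
```

The screw holes agree between the two yaws to 0.1 mm, so the wrist camera has no meaningful bias. The pocket is at (491.2, 307.7) mm with yaw 22.15°. Going to the insert.

carry_out(linear=[[-0.04, -0.98, 0], [-0.04, -0.98, 0], [-0.04, -0.98, 0], [-0.04, -0.98, 0], [-0.04, -0.98, 0], [-0.04, -0.98, 0], [-0.04, -0.98, 0], [-0.04, -0.98, 0], [-0.04, -0.98, 0], [-0.04, -0.98, 0], [-0.04, -0.98, 0]], rotation=[[0, 0, -0.13], [0, 0, -0.13], [0, 0, -0.13], [0, 0, -0.13], [0, 0, -0.13], [0, 0, -0.13], [0, 0, -0.13], [0, 0, -0.13], [0, 0, -0.13], [0, 0, -0.13], [0, 0, -0.13]], grip=[0.08, 0.08, 0.08, 0.08, 0.08, 0.08, 0.08, 0.08, 0.08, 0.08, 0.08])

```text
time: 24.25
ee_pos: [0.481, 0.0925, 0.1819]
tcp_rot: [-180.0, 0.0, -174.1]
wrist_force: [-0.5, 0.7, 0.6]
opening: 0.0393
grasp_force: 0.0
```

carry_out(linear=[[-0.04, -0.98, 0], [-0.04, -0.98, 0], [-0.04, -0.98, 0], [-0.04, -0.98, 0], [-0.04, -0.98, 0], [-0.04, -0.98, 0], [-0.04, -0.98, 0], [-0.04, -0.98, 0], [-0.04, -0.98, 0], [-0.04, -0.98, 0], [-0.04, -0.98, 0]], rotation=[[0, 0, -0.13], [0, 0, -0.13], [0, 0, -0.13], [0, 0, -0.13], [0, 0, -0.13], [0, 0, -0.13], [0, 0, -0.13], [0, 0, -0.13], [0, 0, -0.13], [0, 0, -0.13], [0, 0, -0.13]], grip=[0.08, 0.08, 0.08, 0.08, 0.08, 0.08, 0.08, 0.08, 0.08, 0.08, 0.08])

```text
time: 25.35
ee_pos: [0.4717, -0.1228, 0.1819]
tcp_rot: [-180.0, 0.0, 174.5]
wrist_force: [-0.4, -0.8, 0.7]
opening: 0.0391
grasp_force: 0.0
```

carry_out(linear=[[-0.04, -0.98, -0.1], [-0.04, -0.98, -0.1], [-0.04, -0.98, -0.1], [-0.04, -0.98, -0.1], [-0.04, -0.98, -0.1], [-0.04, -0.98, -0.1], [-0.04, -0.98, -0.1], [-0.04, -0.98, -0.1], [-0.04, -0.98, -0.1], [-0.04, -0.9, -0.1], [0, 0, 0], [0, 0, 0]], rotation=[[0, 0, -0.13], [0, 0, -0.13], [0, 0, -0.13], [0, 0, -0.13], [0, 0, -0.13], [0, 0, -0.13], [0, 0, -0.13], [0, 0, -0.13], [0, 0, -0.13], [0, 0, -0.13], [0, 0, 0], [0, 0, 0]], grip=[0.08, 0.08, 0.08, 0.08, 0.08, 0.08, 0.08, 0.08, 0.08, 0.08, 0.08, 0.08])

```text
time: 26.55
ee_pos: [0.4641, -0.3159, 0.1616]
tcp_rot: [180.0, -0.0, 164.2]
wrist_force: [0.1, 0.8, 0.1]
opening: 0.0391
grasp_force: 0.0
```

```bash
python3 - <<'E'
from h import *
m0=dict(np.load("pics/w_pin.npz"));print("est from first view",onz(m0,583.5,351,.039)*1000)
im,m,o=snap("w_ins");print(o["q"].round(1))
p=proj(m,(.4675,-.336,.039));print(p)
g=cv2.GaussianBlur(im,(3,3),0).max(2)
for th in(90,120,150,180):
    for c in blobs(g>th,1000,20000):
        if np.linalg.norm(c.mean((0,1))-p)<70: print(th,cv2.contourArea(c),cv2.boundingRect(c),rect3(m,c,.039))
a=cv2.adaptiveThreshold(g,255,cv2.ADAPTIVE_THRESH_MEAN_C,cv2.THRESH_BINARY_INV,31,25)
for c in blobs(a,15,300):
    (u,v),r=cv2.minEnclosingCircle(c);A=cv2.contourArea(c);M=cv2.moments(c);u,v=M["m10"]/A,M["m01"]/A
    q=onz(m,u,v,.039)*1000
    if A/(np.pi*r*r)>.5 and np.hypot(*(q[:2]-[467.5,-336]))<40: print("hole",round(u,1),round(v,1),A,q.round(2))
E
```

```text
est from first view [ 468.11926228 -336.80597401   39.        ]
t26.55 [ 464.1 -315.9  161.6] [ 1.7999e+02 -1.0000e-02  1.6416e+02] F [0.1 0.8 0.1] open 39.1 grip 0
[-34.2   5.7   2.2  86.6   0.  -18.4]
[294.95179091 243.75582833]
90 2889.0 (275, 204, 40, 79) [ 467.6 -336.1   52.1   25.   -16.7]
120 2306.5 (276, 210, 39, 72) [ 469.2 -336.4   47.8   24.3  -16.3]
150 2170.0 (277, 217, 37, 65) [ 471.2 -336.9   43.2   23.6  -17.5]
180 2110.5 (277, 217, 37, 64) [ 471.  -337.2   42.6   23.5  -16.2]
hole 295.1 261.2 53.0 [ 478.82 -339.36   39.  ]
hole 294.9 228.6 48.0 [ 457.88 -333.09   39.  ]
```

carry_out(linear=[[0.11, -0.5, 0], [0.1, -0.52, -0.5], [0, 0, -1], [0, 0, -1], [0, 0, -1], [0, 0, -1], [0, 0, -1], [0, 0, -0.8], [0, 0, -0.5], [0, 0, -0.3], [0, 0, 0], [0, 0, 0]], rotation=[[0, 0, -0.1], [0, 0, 0], [0, 0, 0], [0, 0, 0], [0, 0, 0], [0, 0, 0], [0, 0, 0], [0, 0, 0], [0, 0, 0], [0, 0, 0], [0, 0, 0], [0, 0, 0]], grip=[0.08, 0.08, 0.08, 0.08, 0.08, 0.08, 0.08, 0.08, 0.08, 0.08, 0.08, 0.08])

```text
time: 27.8
ee_pos: [0.4693, -0.3361, 0.0203]
tcp_rot: [-180.0, 0.1, 163.5]
wrist_force: [0.0, 0.2, -0.3]
opening: 0.039
grasp_force: 0.0
```

carry_out(linear=[[0, 0, -0.1], [0, 0, 0], [0, 0, 0], [0, 0, 0], [0, 0, 0], [0, 0, 0], [0, 0, 0]], rotation=[[0, 0, 0], [0, 0, 0], [0, 0, 0], [0, 0, 0], [0, 0, 0], [0, 0, 0], [0, 0, 0]], grip=[0.08, 0.5, 1, 1, 1, 1, 1], grip_force=80)

```text
time: 28.5
ee_pos: [0.4694, -0.3361, 0.0184]
tcp_rot: [-180.0, 0.1, 163.5]
wrist_force: [-0.0, -1.0, 5.1]
opening: 0.0228
grasp_force: 79.5
```

carry_out(linear=[[0, 0, 0.2], [0, 0, 0.5], [0, 0, 1], [0, 0, 1], [0, 0, 1], [0, 0, 1], [0, 0, 1], [0, 0, 1], [0, 0, 1], [0, 0, 1], [0, 0, 0], [0, 0, 0]], rotation=[[0, 0, 0], [0, 0, 0], [0, 0, 0], [0, 0, 0], [0, 0, 0], [0, 0, 0], [0, 0, 0], [0, 0, 0], [0, 0, 0], [0, 0, 0], [0, 0, 0], [0, 0, 0]], grip=[1, 1, 1, 1, 1, 1, 1, 1, 1, 1, 1, 1])

```text
time: 29.7
ee_pos: [0.469, -0.3358, 0.1914]
tcp_rot: [-180.0, 0.0, 163.5]
wrist_force: [0.6, 0.3, -4.3]
opening: 0.0227
grasp_force: 78.6
```

```bash
cat >> h.py <<'E'
def held(im,m,o,off=.0154):
    "two dark holes in the held insert's top, cast on its top plane"
    z=o["ee_pos"][2]-off+.036;c0=o["ee_pos"][:2]*1000
    g=cv2.GaussianBlur(im,(3,3),0).max(2);R=[]
    for bs,k in((31,12),(51,12),(31,20)):
        a=cv2.adaptiveThreshold(g,255,cv2.ADAPTIVE_THRESH_MEAN_C,cv2.THRESH_BINARY_INV,bs,k)
        cs,_=cv2.findContours(a,cv2.RETR_LIST,cv2.CHAIN_APPROX_NONE)
        for c in cs:
            A=cv2.contourArea(c)
            if not 40<A<400: continue
            (u,v),r=cv2.minEnclosingCircle(c);M=cv2.moments(c);u,v=M["m10"]/A,M["m01"]/A
            q=onz(m,u,v,z)[:2]*1000
            if A/(np.pi*r*r)>.6 and np.hypot(*(q-c0))<25:
                y=np.radians(o["tcp_rot"][2]);d=q-c0
                print(" ",bs,k,"uv",round(u,1),round(v,1),A,q.round(2),"tool xy",np.round([d@[np.cos(y),np.sin(y)],d@[np.sin(y),-np.cos(y)]],2))
E
python3 - <<'E'
from h import *
im,m,o=snap("w_held");held(im,m,o);print(proj(m,[*o["ee_pos"][:2],o["ee_pos"][2]+.02]))
E
```

```text
t29.70 [ 469.  -335.8  191.4] [-1.8000e+02  1.0000e-02  1.6345e+02] F [ 0.6  0.3 -4.3] open 22.7 grip 79
  31 12 uv 324.7 376.8 212.0 [ 478.86 -338.04] tool xy [-10.05   0.67]
  31 12 uv 324.7 312.0 238.0 [ 457.76 -331.78] tool xy [11.96  0.66]
  51 12 uv 324.8 377.0 238.5 [ 478.95 -338.05] tool xy [-10.13   0.68]
  51 12 uv 324.7 312.0 261.0 [ 457.74 -331.78] tool xy [11.98  0.66]
  31 20 uv 324.7 376.8 203.5 [ 478.86 -338.05] tool xy [-10.05   0.66]
  31 20 uv 324.6 311.9 228.0 [ 457.71 -331.81] tool xy [12.    0.62]
[322.57089431 346.90356475]
```

carry_out(linear=[[0.03, 0.5, 0], [0.03, 0.98, 0], [0.03, 0.98, 0], [0.03, 0.98, 0], [0.03, 0.98, 0], [0.03, 0.98, 0], [0.03, 0.98, 0], [0.03, 0.98, 0], [0.03, 0.98, 0], [0.03, 0.98, 0], [0.03, 0.98, 0], [0.03, 0.98, 0]], rotation=[[0, 0, 0.14], [0, 0, 0.14], [0, 0, 0.14], [0, 0, 0.14], [0, 0, 0.14], [0, 0, 0.14], [0, 0, 0.14], [0, 0, 0.14], [0, 0, 0.14], [0, 0, 0.14], [0, 0, 0.14], [0, 0, 0.14]], grip=[1, 1, 1, 1, 1, 1, 1, 1, 1, 1, 1, 1])

```text
time: 30.95
ee_pos: [0.4754, -0.108, 0.1912]
tcp_rot: [180.0, -0.0, 177.0]
wrist_force: [-0.3, 0.3, -2.9]
opening: 0.0232
grasp_force: 78.6
```

carry_out(linear=[[0.03, 0.98, 0], [0.03, 0.98, 0], [0.03, 0.98, 0], [0.03, 0.98, 0], [0.03, 0.98, 0], [0.03, 0.98, 0], [0.03, 0.98, 0], [0.03, 0.98, 0], [0.03, 0.98, 0], [0.03, 0.98, 0], [0.03, 0.98, 0], [0.03, 0.98, 0]], rotation=[[0, 0, 0.14], [0, 0, 0.14], [0, 0, 0.14], [0, 0, 0.14], [0, 0, 0.14], [0, 0, 0.14], [0, 0, 0.14], [0, 0, 0.14], [0, 0, 0.14], [0, 0, 0.14], [0, 0, 0.14], [0, 0, 0.14]], grip=[1, 1, 1, 1, 1, 1, 1, 1, 1, 1, 1, 1])

```text
time: 32.15
ee_pos: [0.482, 0.1267, 0.1912]
tcp_rot: [180.0, -0.0, -169.5]
wrist_force: [0.5, -0.8, -3.1]
opening: 0.0228
grasp_force: 78.6
```

carry_out(linear=[[0.03, 0.98, 0], [0.03, 0.98, 0], [0.03, 0.98, 0], [0.03, 0.98, 0], [0.03, 0.98, 0], [0.03, 0.98, 0], [0.03, 0.98, 0], [0.03, 0.9, 0], [0.02, 0.5, 0], [0, 0, 0], [0, 0, 0], [0, 0, 0]], rotation=[[0, 0, 0.14], [0, 0, 0.14], [0, 0, 0.14], [0, 0, 0.14], [0, 0, 0.14], [0, 0, 0.14], [0, 0, 0.14], [0, 0, 0.14], [0, 0, 0.14], [0, 0, 0], [0, 0, 0], [0, 0, 0]], grip=[1, 1, 1, 1, 1, 1, 1, 1, 1, 1, 1, 1])

```text
time: 33.35
ee_pos: [0.4886, 0.2895, 0.1917]
tcp_rot: [-180.0, -0.0, -159.6]
wrist_force: [0.2, 0.2, -3.9]
opening: 0.0227
grasp_force: 78.7
```

```bash
cat >> h.py <<'E'
S=np.array([[465.2,273.4],[448.7,314.0],[533.74,301.3],[517.24,341.9]])
def screws(im,m,o,tol=4):
    g=cv2.GaussianBlur(im,(3,3),0).max(2);y=np.radians(o["tcp_rot"][2])
    for bs,k in((31,25),(51,25),(51,15)):
        a=cv2.adaptiveThreshold(g,255,cv2.ADAPTIVE_THRESH_MEAN_C,cv2.THRESH_BINARY_INV,bs,k)
        for c in blobs(a,40,600):
            (u,v),r=cv2.minEnclosingCircle(c);A=cv2.contourArea(c);M=cv2.moments(c);u,v=M["m10"]/A,M["m01"]/A
            q=onz(m,u,v,.074)[:2]*1000;i=np.argmin(np.linalg.norm(S-q,axis=1));d=q-S[i]
            if A/(np.pi*r*r)>.6 and np.linalg.norm(d)<tol: print("  screw",i,bs,k,"uv",round(u,1),round(v,1),A,q.round(2),"bias tool xy",np.round([d@[np.cos(y),np.sin(y)],d@[np.sin(y),-np.cos(y)]],2))
E
python3 - <<'E'
from h import *
im,m,o=snap("w_a1");held(im,m,o);screws(im,m,o)
for s in S: print(proj(m,[*(s/1000),.074]).round(0))
E
```

```text
t33.35 [488.6 289.5 191.7] [-179.98   -0.   -159.63] F [ 0.2  0.2 -3.9] open 22.7 grip 79
  31 12 uv 324.7 376.7 208.5 [498.19 294.49] tool xy [-10.75   1.33]
  31 12 uv 324.7 312.0 235.0 [477.54 286.84] tool xy [11.27  1.34]
  51 12 uv 324.9 376.9 228.0 [498.23 294.58] tool xy [-10.81   1.4 ]
  51 12 uv 324.8 312.0 257.0 [477.54 286.84] tool xy [11.27  1.35]
  31 20 uv 325.0 376.8 193.5 [498.18 294.58] tool xy [-10.77   1.42]
  31 20 uv 324.7 311.9 221.5 [477.55 286.82] tool xy [11.28  1.33]
  screw 0 31 25 uv 311.3 187.9 90.0 [465.29 273.47] bias tool xy [-0.11  0.04]
  screw 1 31 25 uv 383.3 185.7 83.5 [448.77 314.05] bias tool xy [-0.09  0.03]
  screw 0 51 25 uv 311.2 187.8 80.5 [465.21 273.38] bias tool xy [ 0.   -0.03]
  screw 1 51 25 uv 383.4 185.7 72.5 [448.7  314.12] bias tool xy [-0.05  0.11]
  screw 0 51 15 uv 311.3 187.8 82.0 [465.22 273.41] bias tool xy [-0.02  0.  ]
  screw 1 51 15 uv 383.2 185.8 85.0 [448.83 314.  ] bias tool xy [-0.12 -0.05]
[311. 188.]
[383. 186.]
[316. 300.]
[383. 298.]
```

The insert–pocket offset, measured by the same camera, is what matters. I need about +3.3, +17.0 mm and +1.8° of yaw. I'll align while high, then re-check.

carry_out(linear=[[0.05, 0.3, 0], [0.06, 0.4, 0], [0.06, 0.15, 0], [0, 0, 0], [0, 0, 0], [0, 0, 0], [0, 0, 0]], rotation=[[0, 0, 0.11], [0, 0, 0.11], [0, 0, 0], [0, 0, 0], [0, 0, 0], [0, 0, 0], [0, 0, 0]], grip=[1, 1, 1, 1, 1, 1, 1])

```text
time: 34.1
ee_pos: [0.492, 0.307, 0.1917]
tcp_rot: [-180.0, 0.0, -157.8]
wrist_force: [-0.0, 0.1, -3.4]
opening: 0.0226
grasp_force: 78.7
```

```bash
python3 - <<'E'
from h import *
im,m,o=snap("w_a2");held(im,m,o);screws(im,m,o);print(o["qd"].round(2))
E
```

```text
t34.10 [492.  307.  191.7] [-179.99    0.   -157.84] F [-0.   0.1 -3.4] open 22.6 grip 79
  31 12 uv 356.8 400.6 68.5 [505.56 325.01] tool xy [-19.37  11.53]
  31 12 uv 324.7 376.7 208.5 [501.45 312.32] tool xy [-10.77   1.34]
  31 12 uv 324.7 312.0 235.0 [481.07 304.02] tool xy [11.23  1.33]
  51 12 uv 324.9 376.9 226.0 [501.47 312.39] tool xy [-10.83   1.39]
  51 12 uv 324.7 311.9 252.0 [481.05 304.02] tool xy [11.25  1.34]
  31 20 uv 324.9 376.9 194.0 [501.47 312.41] tool xy [-10.83   1.41]
  31 20 uv 324.7 312.0 219.0 [481.08 304.01] tool xy [11.23  1.33]
  screw 0 31 25 uv 287.6 171.6 98.0 [465.39 273.4 ] bias tool xy [-0.18 -0.07]
  screw 0 51 25 uv 287.9 171.3 83.0 [465.21 273.5 ] bias tool xy [-0.04  0.09]
  screw 0 51 15 uv 287.7 171.4 91.5 [465.26 273.42] bias tool xy [-0.06  0.  ]
[-0.01  0.08  0.06 -0.11  0.01 -0.1 ]
```

carry_out(linear=[[0, -0.02, -0.5], [0, 0, -1], [0, 0, -1], [0, 0, -0.8], [0, 0, -0.6], [0, 0, -0.3], [0, 0, -0.1], [0, 0, 0], [0, 0, 0], [0, 0, 0]], rotation=[[0, 0, 0], [0, 0, 0], [0, 0, 0], [0, 0, 0], [0, 0, 0], [0, 0, 0], [0, 0, 0], [0, 0, 0], [0, 0, 0], [0, 0, 0]], grip=[1, 1, 1, 1, 1, 1, 1, 1, 1, 1])

```text
time: 35.15
ee_pos: [0.4923, 0.3069, 0.1064]
tcp_rot: [180.0, 0.1, -157.8]
wrist_force: [0.1, -0.2, -3.9]
opening: 0.0227
grasp_force: 78.7
```

```bash
python3 - <<'E'
from h import *
im,m,o=snap("w_a3");held(im,m,o);screws(im,m,o)
for s in S: print(proj(m,[*(s/1000),.074]).round(0))
E
```

```text
t35.15 [492.3 306.9 106.4] [ 1.7999e+02  7.0000e-02 -1.5783e+02] F [ 0.1 -0.2 -3.9] open 22.7 grip 79
  31 12 uv 324.7 376.7 211.0 [501.76 312.25] tool xy [-10.73   1.35]
  31 12 uv 324.7 312.0 237.0 [481.39 303.93] tool xy [11.27  1.33]
  51 12 uv 324.9 376.8 229.5 [501.78 312.33] tool xy [-10.78   1.42]
  51 12 uv 324.8 312.0 259.0 [481.37 303.95] tool xy [11.28  1.36]
  31 20 uv 324.9 376.7 199.5 [501.72 312.3 ] tool xy [-10.71   1.42]
  31 20 uv 324.7 311.9 222.5 [481.37 303.92] tool xy [11.3   1.33]
  screw 1 31 25 uv 378.8 194.2 199.5 [448.58 314.16] bias tool xy [0.05 0.2 ]
  screw 0 31 25 uv 270.0 194.0 215.0 [465.15 273.37] bias tool xy [ 0.06 -0.  ]
  screw 1 51 25 uv 378.5 194.3 211.5 [448.65 314.06] bias tool xy [0.02 0.08]
  screw 0 51 25 uv 270.0 194.4 216.0 [465.27 273.44] bias tool xy [-0.08  0.01]
  screw 1 51 15 uv 378.4 194.4 225.0 [448.71 314.07] bias tool xy [-0.04  0.06]
  screw 0 51 15 uv 269.9 194.3 225.5 [465.27 273.41] bias tool xy [-0.06 -0.02]
[270. 194.]
[378. 194.]
[276. 357.]
[373. 357.]
```

carry_out(linear=[[-0.015, -0.02, -0.2], [0, 0, -0.2], [0, 0, -0.15], [0, 0, 0], [0, 0, 0], [0, 0, 0], [0, 0, 0], [0, 0, 0]], rotation=[[0, 0, 0], [0, 0, 0], [0, 0, 0], [0, 0, 0], [0, 0, 0], [0, 0, 0], [0, 0, 0], [0, 0, 0]], grip=[1, 1, 1, 1, 1, 1, 1, 1])

```text
time: 36.0
ee_pos: [0.4918, 0.3064, 0.0948]
tcp_rot: [-180.0, 0.0, -157.8]
wrist_force: [0.8, -0.6, -3.6]
opening: 0.0228
grasp_force: 78.7
```

```bash
python3 - <<'E'
from h import *
im,m,o=snap("w_a4");held(im,m,o);screws(im,m,o);print(o["ee_pos"]*1000,o["qd"].round(2))
t=bot.camera("side");cv2.imwrite("pics/side_end.png",t)
E
```

```text
t36.00 [491.8 306.4  94.8] [-1.8000e+02  2.0000e-02 -1.5783e+02] F [ 0.8 -0.6 -3.6] open 22.8 grip 79
  31 12 uv 324.7 376.7 209.5 [501.2  311.68] tool xy [-10.71   1.34]
  31 12 uv 324.7 312.0 237.0 [480.85 303.38] tool xy [11.26  1.33]
  51 12 uv 324.8 376.9 230.0 [501.25 311.74] tool xy [-10.79   1.38]
  51 12 uv 324.6 311.9 259.0 [480.84 303.36] tool xy [11.28  1.32]
  31 20 uv 324.8 376.7 201.5 [501.19 311.72] tool xy [-10.72   1.38]
  31 20 uv 324.7 311.9 222.5 [480.83 303.37] tool xy [11.29  1.33]
  screw 1 31 25 uv 383.3 201.2 228.5 [448.57 314.15] bias tool xy [0.06 0.18]
  screw 0 31 25 uv 266.9 201.2 246.0 [465.18 273.37] bias tool xy [ 0.03 -0.02]
  screw 1 51 25 uv 383.1 201.4 243.5 [448.66 314.1 ] bias tool xy [-0.    0.11]
  screw 0 51 25 uv 266.9 201.3 253.0 [465.23 273.4 ] bias tool xy [-0.03 -0.01]
  screw 1 51 15 uv 383.1 201.4 253.0 [448.67 314.1 ] bias tool xy [-0.   0.1]
  screw 0 51 15 uv 266.9 201.3 259.0 [465.2  273.39] bias tool xy [ 0.   -0.01]
[491.78033918 306.39522543  94.82194168] [ 0.02  0.1  -0.11  0.08  0.    0.  ]
```

```bash
python3 -c "
from workcell import bot
print(bot.job_done())"
```

```text
the job is handed in; nothing more can be done
None
```

The pin and the bush are in their bins, and the insert is held level with its heels up over the pocket, about 5 mm clear and within about 0.2 mm of centre by the wrist camera; the job is handed in at 36 s of robot time, with no verdict returned.

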